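Unscrew the canister lid and lay it on the empty mat

ROBOT

A 6-joint arm with a two-finger parallel gripper is mounted at the origin on the work surface. World frame = base frame: x ahead of the robot, y to its left, z up, the work surface at z = 0. Lengths are in m, angles in rad, forces in N, time in s.
With the tool pointing down it reaches from about 0.3 to 0.85 m from the base axis. Payload 4.2 kg.
Tool frame: the origin (TCP) lies on the centre line of the jaws, within the pads' length; the fingertips stand bot.finger_overhang ahead of it and the grasp point (between the pads) is the TCP (bot.finger_overhang is the distance from the TCP to the fingertips, in m); z points along the fingers, y is the line along which they close (so a half turn about z gives the same grasp; the last joint's range is limited). The gripper opens to 91 mm and grips with 3 to 60 N. Pads are 32 mm wide; open, the fingers measure 118 mm over their backs; the gripper's body (76 mm by 178 mm) begins 60 mm behind the grasp point.
Start: joints at [-1.165, 0.32, 1.565, -0, 1.257, -0.02], TCP at [0.238, -0.524, 0.233] pointing down, gripper open.
Joint ranges: [-3.11, 3.11], [-0.84, 2.01], [0.21, 2.61], [-1.34, 4.49], [0.05, 2.63], [-2.56, 2.56]. Speed limits (rad/s): [2.57, 2.57, 3.14, 3.14, 3.14, 3.14].

INTERFACE

Orientations are given as a unit quaternion [w, x, y, z].
In Python, from cell import monitor, eyes, job, bot gives the robot as it stands.
- The arm moves only by the tool move_arm, never from a script. Its argument "commands" is text: rows parted by semicolons, each of 7 numbers parted by spaces: the shift along the tool's x, y, z in m, then the turn, a rotation vector about the tool's x, y, z in rad, then the opening, from 0 (shut) to 1 (fully open). A call has 1 to 10 rows; each row shifts and turns the commanded pose from where the row before left it, along the tool's axes as they then stand; what a row does not reach is not made up. A row lasts 1/10 s, in which the tool goes at most 50 mm and 8.59 degrees, less where a joint would pass 70% of its speed; a pose out of reach is approached as far as the arm can. A call with a gripper value outside its range is refused whole. The fingers move at their own pace and stop on an object; the grip force is fixed at half the most. Time passes only in rows, so rows that do not move let the fingers close. It gives the time, the measured TCP pose, the force, the opening and the grip force at its end, in the units of the state.
- monitor.get_obs(): the state, without advancing time (a new reading comes with each control period).
- eyes.camera(name): name is "scene" or "top"; returns a dict with "image" (384x512x3 uint8, red, green, blue), "fx", "fy", "cx", "cy" (pixels), "origin" and "rotation" of the camera in the world. Camera axes: x right, y down, z forward; pixel columns grow to the right and rows downward; lengths in m; the calibration is good to about 2 mm. A picture is of the moment at which its call begins. There is no depth.
- job.hand_in(): hands the job in; it is judged then, once.
The state is a dict: "t": time; "joints": joint angles; "joint_vel": joint speeds; "effort": joint torques, N m; "tcp_pos": TCP position; "tool_rot": TCP orientation; "ft_force": force on the tool from outside, world axes, zero at the start; "torque": the same for the moment, N m; "opening": finger opening in m; "grip_force": force on a finger pad.
Only numpy, scipy, OpenCV 4.12 (cv2) and the standard library are available. Lean on these libraries where they do the work, as an engineer would, in place of code of your own. Each camera call takes 0.05 s, during which the arm holds its last target. There are 200 camera calls.

TASK

At the mug inspection bench, open the white ceramic canister: twist its wooden screw lid anticlockwise, regripping as often as needed until the red stripe on the lid points at the red mark on the canister, and lift the lid off. Set it down gently, right way up and wholly on the empty round cork mat, without dropping it, and let go. Leave the two mugs and the other lid where they stand.

Things in the scene. Friction and masses are not known exactly. Their poses are not given: they have to be found in the camera images.
- lid_center (a point): Centre (half-way up) of the canister's wooden screw lid: loose, 68 mm diameter, 40 mm high, about 0.14 kg, straight round side to grip across. z axis up; x axis along the red stripe on its top. Screwed on, this centre is 104 mm above the work surface, the top at 124 mm, the underside at 84 mm, 10 mm above the canister's shoulder. 35 mm of lift clears the neck.
- lid: The same lid, origin at the centre of its underside, same axes. Right-hand thread: turn it anticlockwise seen from above. A sprung seal pushes it up with about 12 N while shut, so it turns stiffly at first (about 0.25 N m) and rises by itself 2 to 4 mm in all as it is turned.
- lid_stripe (a point): Outer end of the lid's red stripe, on its top face, 30 mm from its axis. At the start the stripe stands 94 to 164 degrees anticlockwise of the canister's mark, so the lid must turn a further 196 to 266 degrees anticlockwise to line up. It comes off within about 25 degrees either side of that; 33 degrees past it is a hard stop.
- canister: White ceramic canister, 96 mm diameter, shoulder 74 mm high, fixed to the bench in a round aluminium fixture (140 mm diameter, 12 mm high, three rubber jaws 34 mm high); it cannot turn. Origin on its axis at the work surface; x axis points to the red mark on its shoulder (36 to 48 mm from the axis) and down its side. Neck under the lid: up to 60 mm diameter, 110 mm high.
- mat_empty: The empty round cork mat, 120 mm diameter, 6 mm thick, fixed to the bench. Origin at the centre of its underside, on the work surface.
- mat_taken: A second, equal cork mat, on which the other lid lies. Origin at the centre of its underside, on the work surface.
- other_lid_center (a point): Centre (half-way up) of another lid of the same kind (68 mm diameter, 40 mm high), loose, lying about in the middle of mat_taken. To be left alone.
- mug_near: White mug, 82 mm diameter, 95 mm high, with a handle at its +y side, loose, upright; origin at the centre of its underside. To be left alone.
- mug_far: A second, equal mug, loose, upright; origin at the centre of its underside. To be left alone.
Not all that is in view belongs to the job. What is shaped like the mat_empty but black is not meant.

How it is judged:
By the outcome, as a careful person would: the job done as asked, in the order asked, and still so for the second after the job is handed in, with the robot touching nothing.
It also fails if it takes over 61 s, if anything falls off the work surface, if the arm or the gripper's body presses on something with over 40 N, if the wrist force passes 120 N, or if a joint passes its speed limit or range.

## Working session

There is one attempt and no reset: what is moved stays moved. The work goes in short steps, Python scripts to look and compute and a tool call to move; the robot and the scene stay as the last step left them, time stands still between calls to the robot, and variables do not carry over. Pictures are saved under pics/ and viewed, at most 10 in all, crops included, and the job is handed in when it is done.

Besides the shell and the picture viewer there is one more tool, called after "Call:" as name(argument=value, ...), one argument or row to a line, values as JSON. move_arm: Moves the arm, as the interface text tells. Its arguments: {"type":"object","properties":{"commands":{"type":"string"}},"required":["commands"]}

```bash
mkdir -p pics; ls
cat > h.py <<'E'
import numpy as np,cv2
from cell import monitor,eyes,job,bot
def ray(c,u,v,z):
    d=np.array(c["rotation"])@np.array([(u-c["cx"])/c["fx"],(v-c["cy"])/c["fy"],1.])
    o=np.array(c["origin"]);return o+d*(z-o[2])/d[2]
def proj(c,p):
    q=np.array(c["rotation"]).T@(np.array(p)-np.array(c["origin"]))
    return np.array([c["fx"]*q[0]/q[2]+c["cx"],c["fy"]*q[1]/q[2]+c["cy"]])
E
python3 - <<'E'
from h import *
import pickle
cs={}
for n in("top","scene"):
    c=eyes.camera(n);cs[n]=c
    cv2.imwrite(f"pics/{n}0.png",cv2.resize(c["image"][:,:,::-1],(800,600),interpolation=cv2.INTER_CUBIC))
    print(n,c["fx"],c["cx"],c["cy"],c["origin"],np.round(c["rotation"],3).tolist())
pickle.dump(cs,open("c0.pkl","wb"))
print(bot.finger_overhang,monitor.get_obs())
E
```

```text
pics
top 413.0849386514163 245.8294364837005 194.3574635237947 [0.51319029 0.03527627 1.22456149] [-0.017, 0.716, -0.697, 0.034]
scene 414.48128167836313 255.16142228723908 187.78477439971007 [0.88698329 0.53350607 1.06024001] [-0.062, 0.241, 0.934, -0.256]
0.019 {'t': 0.1, 'joints': array([-1.16504032e+00,  3.20217078e-01,  1.56554661e+00, -3.66310404e-06,
        1.25738284e+00, -1.99865221e-02]), 'joint_vel': array([-0.00049398, -0.0018204 , -0.00278491, -0.00169225, -0.00153875,
       -0.00184661]), 'effort': array([ 8.42586560e-04, -4.13331985e+01, -2.32510310e+01,  7.29210279e-02,
        4.21994249e-02, -5.44593661e-05]), 'tcp_pos': array([ 0.23731634, -0.52328679,  0.23221463]), 'tool_rot': array([-7.62195346e-04,  9.77427925e-01,  2.11267714e-01, -1.50641426e-04]), 'ft_force': array([ 0.18126283,  0.19330254, -0.19194155]), 'torque': array([0.00640436, 0.0403138 , 0.0291655 ]), 'grip_force': 0.0, 'opening': 0.09085927855364809}
```

View pics/top0.png

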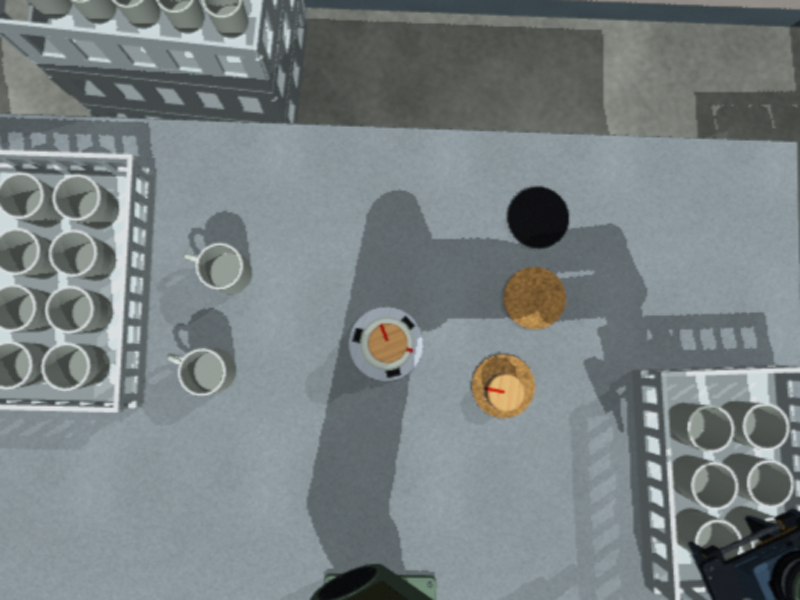

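View pics/scene0.png

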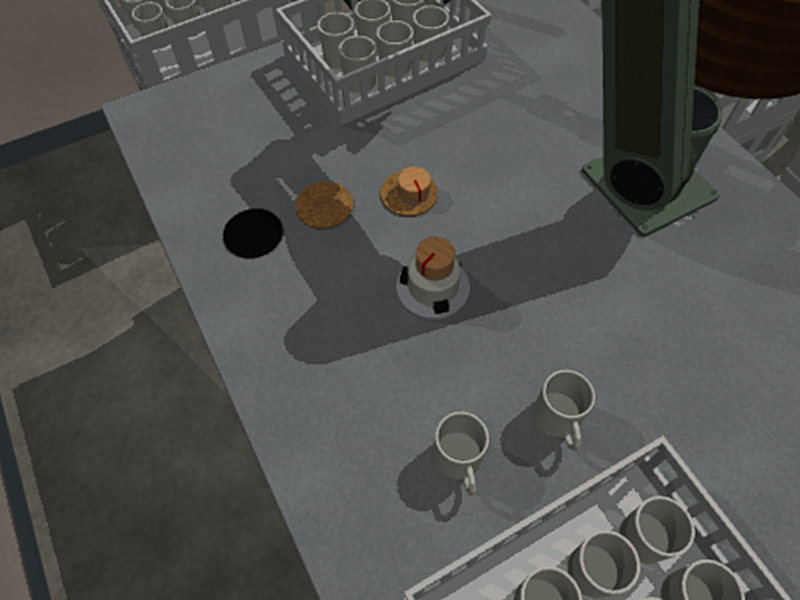

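The top view shows the canister lid at (388,343), its stripe outer end near (382,326), the red mark near (409,350), the empty mat at (534,297), the other lid at (505,392), the black disc at (538,216) and the mugs at (218,266) and (205,371). The scene view agrees. I'll measure these next.

Run:
```python
from h import *
import pickle
cs=pickle.load(open("c0.pkl","rb"))
def blobs(c,mask,mn):
    n,l,s,ce=cv2.connectedComponentsWithStats(mask.astype(np.uint8))
    return [(s[i,4],ce[i].round(2).tolist(),s[i,:4].tolist()) for i in range(1,n) if s[i,4]>=mn]
for n,c in cs.items():
    h=cv2.cvtColor(c["image"],cv2.COLOR_RGB2HSV).astype(int);H,S,V=h[...,0],h[...,1],h[...,2]
    red=((H<5)|(H>174))&(S>150)&(V>60)
    wood=(((H<22)&(S>90))|red)&(V>50)
    print(n,"red",blobs(c,red,3));print("wood",[b for b in blobs(c,wood,150)])
c=cs["top"]
for nm,u,v,z in(("lid",388,343,.124),("mat",534,297,.006),("taken",503,385,.006),("other",508,392,.046),("mugA",220,267,.095),("mugB",206,371,.095),("fixture",386,343,.012)):
    print(nm,ray(c,u/1.5625,v/1.5625,z).round(4))
crop=c["image"][185:255,210:290,::-1]
cv2.imwrite("pics/crop0.png",cv2.resize(crop,(640,560),interpolation=cv2.INTER_NEAREST))
```

```text
top red [(np.int32(12), [245.17, 211.92], [243, 208, 5, 10]), (np.int32(5), [261.8, 223.6], [261, 223, 3, 2]), (np.int32(9), [313.67, 248.67], [311, 248, 7, 2]), (np.int32(3), [320.0, 250.0], [319, 250, 3, 1])]
wood [(np.int32(1229), [341.76, 190.32], [322, 171, 40, 40]), (np.int32(486), [247.97, 219.1], [236, 207, 28, 25]), (np.int32(1268), [321.64, 246.65], [302, 227, 40, 40])]
scene red [(np.int32(13), [266.85, 119.15], [265, 115, 4, 10]), (np.int32(15), [273.8, 165.8], [271, 162, 7, 9]), (np.int32(4), [270.5, 172.5], [270, 172, 2, 2])]
wood [(np.int32(858), [261.6, 122.37], [243, 107, 37, 31]), (np.int32(873), [206.96, 130.77], [189, 116, 37, 30]), (np.int32(544), [278.05, 164.66], [266, 152, 25, 27])]Traceback (most recent call last):
  File "<stdin>", line 14, in <module>
  File "h.py", line 4, in ray
    d=np.array(c["rotation"])@np.array([(u-c["cx"])/c["fx"],(v-c["cy"])/c["fy"],1.])
      ~~~~~~~~~~~~~~~~~~~~~~~^~~~~~~~~~~~~~~~~~~~~~~~~~~~~~~~~~~~~~~~~~~~~~~~~~~~~~~
ValueError: matmul: Input operand 1 has a mismatch in its core dimension 0, with gufunc signature (n?,k),(k,m?)->(n?,m?) (size 3 is different from 4)
```

```bash
sed -i 's/^from cell/from scipy.spatial.transform import Rotation\nfrom cell/; s/np.array(c\["rotation"\])/RM(c)/g' h.py
cat >> h.py <<'E'
def RM(c): return Rotation.from_quat(c["rotation"],scalar_first=True).as_matrix()
def wood(c):
    h=cv2.cvtColor(c["image"],cv2.COLOR_RGB2HSV).astype(int);H,S,V=h[...,0],h[...,1],h[...,2]
    red=((H<5)|(H>174))&(S>150)&(V>60)
    return (((H<22)&(S>90))|red)&(V>50),red
def cyl(c,x,y,z0,z1,r,k=8):
    a=np.linspace(0,2*np.pi,60)
    P=np.array([proj(c,[x+r*np.cos(t),y+r*np.sin(t),z]) for z in(z0,z1) for t in a])
    hull=cv2.convexHull(((P+.5)*k).astype(np.float32)) # supersampled
    return hull
def fit(c,mask,x,y,z0,z1,r):
    """offset search maximising IoU of the silhouette of a cylinder"""
    from scipy.optimize import minimize
    u,v=proj(c,[x,y,z1]).astype(int);w=34;k=4
    m=np.kron(mask[v-w:v+w,u-w:u+w],np.ones((k,k)))
    def f(p):
        g=np.zeros((2*w*k,2*w*k),np.uint8)
        hl=(cyl(c,p[0],p[1],z0,z1,r,k)-np.array([u-w,v-w])*k-.5)*1.
        cv2.fillConvexPoly(g,np.round(hl*16).astype(np.int32),1,shift=4)
        return np.abs(g-m).sum()/k/k
    s=minimize(f,[x,y],method="Nelder-Mead",options=dict(initial_simplex=[[x,y],[x+.006,y],[x,y+.006]],xatol=1e-4))
    return s.x,s.fun
E
python3 - <<'E'
from h import *
import pickle
cs=pickle.load(open("c0.pkl","rb"))
c=cs["top"]
for nm,u,v,z in(("lid",388,343,.124),("mat",534,297,.006),("taken",503,385,.006),("other",508,392,.046),("mugA",220,267,.095),("mugB",206,371,.095),("fixture",386,343,.012),("black",538,216,0.006)):
    print(nm,ray(c,u/1.5625,v/1.5625,z).round(4))
for n,c in cs.items():
    m,red=wood(c)
    l,cc=cv2.connectedComponents(m.astype(np.uint8))
    def comp(p):
        u,v=proj(c,p).astype(int); return cc==cc[v,u]
    L=ray(cs["top"],248.3,219.5,.124);M=ray(cs["top"],341.76,190.32,.006)
    mk=comp(L)
    if n=="top": mk&=~((np.arange(512)[None]>258)&(red|True)&(np.arange(512)[None]>260.5))
    print(n,"lid",fit(c,mk,L[0],L[1],.085,.124,.034))
    print(n,"mat",fit(c,comp(M),M[0],M[1],0,.006,.06))
    ys,xs=np.nonzero(red);print([(x,y,ray(c,x,y,.124)[:2].round(4).tolist()) for x,y in zip(xs,ys)][:40:2])
c=cs["top"]
crop=c["image"][185:255,210:290,::-1]
cv2.imwrite("pics/crop0.png",cv2.resize(crop,(640,560),interpolation=cv2.INTER_NEAREST))
print(proj(c,[.5,0,.1]),ray(c,261.8,223.6,.074),ray(c,244,208,.124))
E
```

```text
lid [5.259e-01 5.000e-04 1.240e-01]
mat [ 0.6224 -0.2793  0.006 ]
taken [ 0.4542 -0.2222  0.006 ]
other [ 0.4437 -0.2231  0.046 ]
mugA [0.651  0.2972 0.095 ]
mugB [0.4693 0.3131 0.095 ]
fixture [0.5271 0.0007 0.012 ]
black [ 0.7791 -0.2854  0.006 ]
top lid (array([0.52752458, 0.00117737]), np.float64(46.0))
top mat (array([ 0.62228075, -0.27998516]), np.float64(62.8125))
[(np.int64(243), np.int64(208), [0.5562, 0.0155]), (np.int64(244), np.int64(209), [0.5536, 0.0127]), (np.int64(245), np.int64(210), [0.551, 0.01]), (np.int64(245), np.int64(212), [0.5457, 0.0098]), (np.int64(246), np.int64(214), [0.5404, 0.007]), (np.int64(247), np.int64(216), [0.5352, 0.0042]), (np.int64(261), np.int64(223), [0.5176, -0.0335]), (np.int64(261), np.int64(224), [0.515, -0.0336]), (np.int64(263), np.int64(224), [0.5151, -0.0389]), (np.int64(312), np.int64(248), [0.455, -0.1709]), (np.int64(312), np.int64(249), [0.4524, -0.1709]), (np.int64(314), np.int64(249), [0.4525, -0.1762]), (np.int64(316), np.int64(249), [0.4527, -0.1816]), (np.int64(319), np.int64(250), [0.4502, -0.1896]), (np.int64(321), np.int6
[... 415 characters left out ...]
np.int64(268), np.int64(122), [0.4868, -0.1301]), (np.int64(268), np.int64(124), [0.4904, -0.1237]), (np.int64(277), np.int64(162), [0.5346, 0.0031]), (np.int64(277), np.int64(163), [0.5362, 0.0059]), (np.int64(276), np.int64(164), [0.5402, 0.0074]), (np.int64(275), np.int64(165), [0.5443, 0.0089]), (np.int64(274), np.int64(166), [0.5483, 0.0104]), (np.int64(273), np.int64(167), [0.5522, 0.0119]), (np.int64(272), np.int64(168), [0.5562, 0.0134]), (np.int64(271), np.int64(170), [0.5618, 0.0176]), (np.int64(271), np.int64(172), [0.565, 0.0232]), (np.int64(271), np.int64(173), [0.5666, 0.0259])]
[247.95266913 229.18820693] [ 0.51621681 -0.03892859  0.074     ] [0.55625747 0.01279737 0.124     ]
```

View pics/crop0.png

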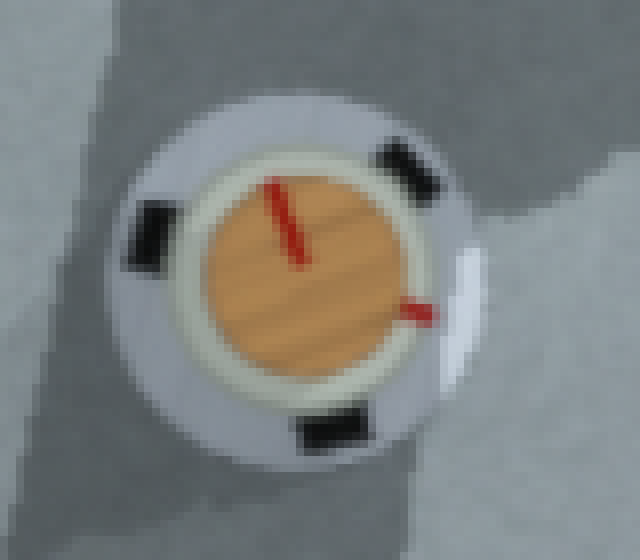

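The crop shows the lid centred near crop (308,277), with the stripe pointing up-left to (272,185) and the mark at (418,312). That puts the lid at about (0.528, 0.001), the stripe at about 26° and the mark at about −106°. The stripe is 132° anticlockwise of the mark, which is in range, so 228° of turning remains. The empty mat is at about (0.623, −0.2805).

Joint 6 can do this in one sweep from about +130° to −100°. I'll pre-rotate the tool first.

Call:
move_arm(
  commands="0 0 0 0 0 0.14 1;0 0 0 0 0 0.14 1;0 0 0 0 0 0.14 1;0 0 0 0 0 0.14 1;0 0 0 0 0 0.14 1;0 0 0 0 0 0.14 1;0 0 0 0 0 0.14 1;0 0 0 0 0 0.14 1;0 0 0 0 0 0 1",
)

```text
t: 1.0
tcp_pos: [0.2374, -0.5234, 0.2325]
tool_rot: [-0.0, 0.94, -0.34, -0.0]
ft_force: [-0.2, 0.2, -0.1]
opening: 0.0915
grip_force: 0.0
```

```bash
cat >> h.py <<'E'
def go(x,y,z,yaw=None):
    o=monitor.get_obs();R=Rotation.from_quat(o["tool_rot"],scalar_first=True);M=R.as_matrix()
    print("t",round(o["t"],2),"tcp",o["tcp_pos"].round(4),"yaw",np.degrees(np.arctan2(M[1,0],M[0,0])).round(1),"down",M[:,2].round(4),"q",o["joints"].round(3),"F",o["ft_force"].round(1),"T",o["torque"].round(2),"open",round(float(o["opening"]),4),"grip",round(float(o["grip_force"]),1))
    print("shift tool",(M.T@(np.array([x,y,z])-o["tcp_pos"])).round(4),"tilt fix",(M.T@np.cross(M[:,2],[0,0,-1])).round(4))
E
python3 -c "
from h import *
go(.528,.001,.2)"
```

```text
t 1.0 tcp [ 0.2374 -0.5234  0.2325] yaw -39.8 down [-3.e-04  8.e-04 -1.e+00] q [-1.165  0.32   1.565  0.     1.257  1.1  ] F [-0.2  0.2 -0.1] T [ 0.11  0.02 -0.  ] open 0.0915 grip 0.0
shift tool [-0.112  -0.589   0.0329] tilt fix [-0.0004  0.0008 -0.    ]
```

Call:
move_arm(
  commands="-0.007 -0.037 0 0 0 0 1;-0.007 -0.037 0 0 0 0 1;-0.007 -0.037 0 0 0 0 1;-0.007 -0.037 0 0 0 0 1;-0.007 -0.037 0 0 0 0 1;-0.007 -0.037 0 0 0 0 1;-0.007 -0.037 0 0 0 0 1;-0.007 -0.037 0 0 0 0 1;-0.007 -0.037 0 0 0 0 1;-0.007 -0.037 0 0 0 0 1",
)

```text
t: 2.0
tcp_pos: [0.4208, -0.193, 0.2329]
tool_rot: [0.0, 0.941, -0.339, -0.0]
ft_force: [0.3, -0.1, -0.3]
opening: 0.0911
grip_force: 0.0
```

Call:
move_arm(
  commands="-0.007 -0.037 0 0 0 0 1;-0.007 -0.037 0 0 0 0 1;-0.007 -0.037 0 0 0 0 1;-0.007 -0.037 0 0 0 0 1;-0.007 -0.037 0 0 0 0 1;-0.007 -0.034 0.01 0 0 0 1;0 0 0.02 0 0 0 1;0 0 0 0 0 0 1",
)

```text
t: 2.8
tcp_pos: [0.5266, 0.0016, 0.2003]
tool_rot: [0.001, 0.941, -0.338, -0.003]
ft_force: [-1.1, -1.0, 0.8]
opening: 0.0914
grip_force: 0.0
```

```bash
python3 -c "
from h import *
go(.528,.001,.106)"
```

```text
t 2.8 tcp [0.5266 0.0016 0.2003] yaw -39.5 down [-6.3e-03 -1.0e-04 -1.0e+00] q [-0.019  0.271  1.721 -0.     1.156  2.242] F [-1.1 -1.   0.8] T [ 0.08  0.05 -0.04] open 0.0914 grip 0.0
shift tool [ 0.0019 -0.0008  0.0943] tilt fix [0.0041 0.0048 0.    ]
```

Call:
move_arm(
  commands="0.001 0 0.02 0 0 0 1;0 0 0.02 0 0 0 1;0 0 0.02 0 0 0 1;0 0 0.015 0 0 0 1;0 0 0.01 0 0 0 1;0 0 0.009 0 0 0 1;0 0 0 0 0 0 1;0 0 0 0 0 0 1",
)

```text
t: 3.6
tcp_pos: [0.5294, -0.0001, 0.1095]
tool_rot: [-0.0, 0.94, -0.34, 0.0]
ft_force: [0.1, 0.1, -0.2]
opening: 0.091
grip_force: 0.0
```

```bash
python3 -c "
from h import *
go(.528,.001,.106)
c=eyes.camera('scene')
u,v=proj(c,[.528,0,.1]).astype(int)
cv2.imwrite('pics/a1.png',cv2.resize(c['image'][v-50:v+50,u-60:u+60,::-1],(720,600),interpolation=cv2.INTER_CUBIC))"
```

```text
t 3.6 tcp [ 5.294e-01 -1.000e-04  1.095e-01] yaw -39.8 down [ 9.e-04 -1.e-04 -1.e+00] q [-0.022  0.36   1.847 -0.     0.934  2.243] F [ 0.1  0.1 -0.2] T [0.06 0.03 0.  ] open 0.091 grip 0.0
shift tool [-0.0018  0.      0.0035] tilt fix [-0.0005 -0.0008 -0.    ]
```

View pics/a1.png

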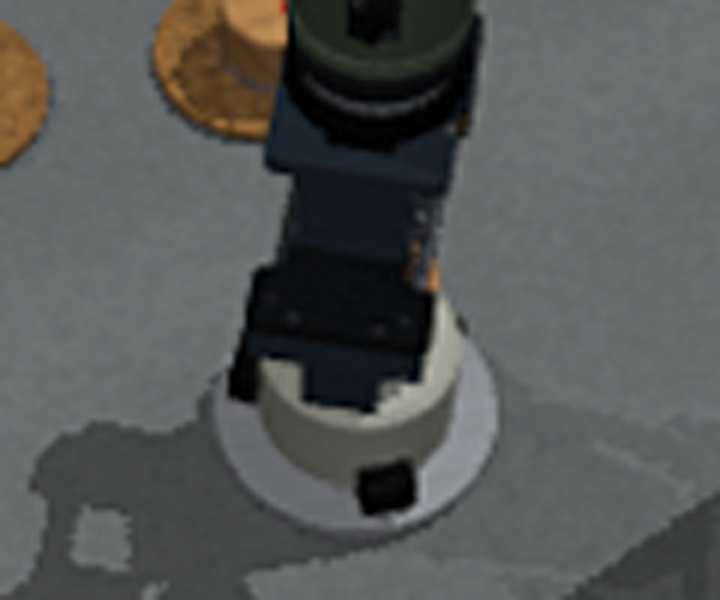

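The fingers straddle the lid, with the near finger at (340,380). I'll nudge the position and close.

Call:
move_arm(
  commands="-0.001 0 0.003 0 0 0 1;0 0 0 0 0 0 0.8;0 0 0 0 0 0 0.7;0 0 0 0 0 0 0.6;0 0 0 0 0 0 0.6;0 0 0 0 0 0 0.6;0 0 0 0 0 0 0.6",
)

```text
t: 4.35
tcp_pos: [0.5288, 0.0012, 0.1061]
tool_rot: [-0.001, 0.94, -0.34, 0.0]
ft_force: [2.4, 4.2, -0.7]
opening: 0.0682
grip_force: 30.0
```

```bash
python3 -c "
from h import *
go(.528,.001,.106)"
```

```text
t 4.35 tcp [0.5288 0.0012 0.1061] yaw -39.8 down [ 1.3e-03  9.0e-04 -1.0e+00] q [-2.000e-02  3.630e-01  1.853e+00  1.000e-03  9.250e-01  2.245e+00] F [ 2.4  4.2 -0.7] T [ 0.81 -0.41  0.01] open 0.0682 grip 30.0
shift tool [-0.0005  0.0007  0.0001] tilt fix [-0.0016 -0.0004  0.    ]
```

Call:
move_arm(
  commands="0 -0.001 0 0 0 -0.03 0.6;0 0 0 0 0 -0.06 0.6;0 0 0 0 0 -0.09 0.6;0 0 0 0 0 -0.1 0.6;0 0 0 0 0 -0.1 0.6;0 0 0 0 0 -0.1 0.6;0 0 0 0 0 -0.08 0.6;0 0 0 0 0 0 0.6",
)

```text
t: 5.15
tcp_pos: [0.5288, 0.0008, 0.1061]
tool_rot: [0.001, 0.998, -0.066, -0.0]
ft_force: [0.7, 0.5, 0.7]
opening: 0.0681
grip_force: 30.0
```

```bash
python3 -c "
from h import *
go(.528,.001,.106)"
```

```text
t 5.15 tcp [0.5288 0.0008 0.1061] yaw -7.6 down [-3.0e-04 -1.3e-03 -1.0e+00] q [-0.019  0.364  1.852 -0.002  0.927  1.685] F [0.7 0.5 0.7] T [ 0.02 -0.06  0.21] open 0.0681 grip 30.0
shift tool [-0.0008 -0.0001  0.0001] tilt fix [0.0013 0.0001 0.    ]
```

Call:
move_arm(
  commands="0 0 -0.0001 0 0 -0.1 0.6;0 0 -0.0001 0 0 -0.1 0.6;0 0 -0.0001 0 0 -0.1 0.6;0 0 -0.0001 0 0 -0.1 0.6;0 0 -0.0001 0 0 -0.1 0.6;0 0 -0.0001 0 0 -0.1 0.6;0 0 -0.0001 0 0 -0.1 0.6;0 0 -0.0001 0 0 -0.1 0.6;0 0 -0.0001 0 0 -0.1 0.6;0 0 -0.0001 0 0 -0.1 0.6",
)

```text
t: 6.15
tcp_pos: [0.5291, 0.0016, 0.1068]
tool_rot: [-0.0, 0.907, 0.42, 0.0]
ft_force: [2.4, 2.1, -1.9]
opening: 0.068
grip_force: 30.0
```

```bash
python3 -c "
from h import *
go(.528,.001,.106)
for n in ('top','scene'):
    c=eyes.camera(n);_,r=wood(c);ys,xs=np.nonzero(r)
    print(n,[(int(x),int(y),ray(c,x,y,.125)[:2].round(3).tolist()) for x,y in zip(xs,ys) if abs(ray(c,x,y,.125)[1])<.07])
"
```

```text
t 6.15 tcp [0.5291 0.0016 0.1068] yaw 49.7 down [ 4.e-04  4.e-04 -1.e+00] q [-0.019  0.363  1.85   0.     0.928  0.684] F [ 2.4  2.1 -1.9] T [ 0.39 -0.36 -0.22] open 0.068 grip 30.0
shift tool [-0.0012 -0.0005  0.0008] tilt fix [ 0.0001 -0.0006 -0.    ]
top []
scene [(280, 162, [0.528, 0.008]), (281, 162, [0.525, 0.009]), (281, 163, [0.527, 0.012]), (282, 163, [0.525, 0.013]), (283, 163, [0.522, 0.014]), (283, 164, [0.524, 0.017]), (284, 164, [0.522, 0.019]), (284, 165, [0.523, 0.021]), (285, 165, [0.521, 0.023]), (286, 165, [0.519, 0.024]), (286, 166, [0.52, 0.027]), (287, 166, [0.518, 0.028]), (287, 167, [0.52, 0.031]), (288, 167, [0.517, 0.032]), (288, 168, [0.519, 0.035]), (288, 169, [0.521, 0.038]), (288, 170, [0.522, 0.04]), (287, 173, [0.53, 0.047])]
```

The stripe now reads about 111°, so the lid turns with the gripper and about 143° remain.

Call:
move_arm(
  commands="0 0 -0.0001 0 0 -0.1 0.6;0 0 -0.0001 0 0 -0.1 0.6;0 0 -0.0001 0 0 -0.1 0.6;0 0 -0.0001 0 0 -0.1 0.6;0 0 -0.0001 0 0 -0.1 0.6;0 0 -0.0001 0 0 -0.1 0.6;0 0 -0.0001 0 0 -0.1 0.6;0 0 -0.0001 0 0 -0.1 0.6;0 0 -0.0001 0 0 -0.1 0.6;0 0 -0.0001 0 0 -0.1 0.6",
)

```text
t: 7.25
tcp_pos: [0.5283, 0.0018, 0.1078]
tool_rot: [-0.001, 0.595, 0.803, -0.0]
ft_force: [0.1, 3.1, -0.2]
opening: 0.0676
grip_force: 30.0
```

Call:
move_arm(
  commands="0 0 -0.0001 0 0 -0.1 0.6;0 0 -0.0001 0 0 -0.1 0.6;0 0 -0.0001 0 0 -0.1 0.6;0 0 -0.0001 0 0 -0.1 0.6;0 0 -0.0001 0 0 -0.1 0.6;0 0 -0.0001 0 0 -0.1 0.6;0 0 -0.0001 0 0 -0.1 0.6;0 0 -0.0001 0 0 -0.1 0.6;0 0 -0.0001 0 0 -0.1 0.6;0 0 -0.0001 0 0 -0.1 0.6",
)

```text
t: 8.25
tcp_pos: [0.5279, 0.0014, 0.1088]
tool_rot: [-0.001, 0.137, 0.991, -0.0]
ft_force: [-0.3, 1.3, 1.4]
opening: 0.0681
grip_force: 30.0
```

```bash
python3 -c "
from h import *
go(.528,.001,.106)
for n in ('top','scene'):
    c=eyes.camera(n);_,r=wood(c);ys,xs=np.nonzero(r)
    print(n,[(int(x),int(y),ray(c,x,y,.126)[:2].round(3).tolist()) for x,y in zip(xs,ys) if abs(ray(c,x,y,.126)[1])<.07])
"
```

```text
t 8.25 tcp [0.5279 0.0014 0.1088] yaw 164.2 down [-2.3e-03 -1.0e-04 -1.0e+00] q [-0.019  0.36   1.849 -0.     0.935 -1.315] F [-0.3  1.3  1.4] T [ 0.4  -0.08 -0.03] open 0.0681 grip 30.0
shift tool [-0.0003 -0.0004  0.0028] tilt fix [-0.0007 -0.0022  0.    ]
top []
scene [(281, 151, [0.507, -0.022]), (280, 152, [0.511, -0.02]), (281, 152, [0.509, -0.019]), (280, 153, [0.513, -0.018]), (279, 154, [0.517, -0.016]), (280, 154, [0.515, -0.015]), (279, 155, [0.519, -0.013]), (280, 155, [0.516, -0.012]), (279, 156, [0.521, -0.01]), (279, 157, [0.522, -0.007]), (277, 158, [0.529, -0.007]), (278, 158, [0.526, -0.006]), (279, 158, [0.524, -0.005])]
```

The stripe is at about 228°. I'll turn 26° more, then test with a gentle lift.

Call:
move_arm(
  commands="0 0 -0.0001 0 0 -0.1 0.6;0 0 -0.0001 0 0 -0.1 0.6;0 0 -0.0001 0 0 -0.1 0.6;0 0 -0.0001 0 0 -0.1 0.6;0 0 0 0 0 -0.05 0.6;0 0 0 0 0 0 0.6",
)

```text
t: 8.95
tcp_pos: [0.528, 0.0012, 0.1091]
tool_rot: [-0.001, -0.085, 0.996, -0.0]
ft_force: [-2.3, 0.1, -0.4]
opening: 0.0676
grip_force: 30.0
```

```bash
python3 -c "
from h import *
go(.528,.001,.106)
for n in ('top','scene'):
    c=eyes.camera(n);_,r=wood(c);ys,xs=np.nonzero(r)
    print(n,[(int(x),int(y),ray(c,x,y,.126)[:2].round(3).tolist()) for x,y in zip(xs,ys) if abs(ray(c,x,y,.126)[1])<.07])
"
```

```text
t 8.95 tcp [0.528  0.0012 0.1091] yaw -170.2 down [-2.e-03 -6.e-04 -1.e+00] q [-1.900e-02  3.600e-01  1.848e+00 -1.000e-03  9.350e-01 -1.760e+00] F [-2.3  0.1 -0.4] T [0.21 0.15 0.02] open 0.0676 grip 30.0
shift tool [ 0.0001 -0.0002  0.0031] tilt fix [-0.0002 -0.0021  0.    ]
top []
scene [(276, 154, [0.524, -0.02]), (277, 154, [0.522, -0.019]), (276, 155, [0.526, -0.017]), (277, 155, [0.524, -0.016]), (278, 155, [0.521, -0.014]), (277, 156, [0.525, -0.013]), (276, 157, [0.529, -0.011]), (277, 157, [0.527, -0.01]), (277, 158, [0.529, -0.007]), (278, 158, [0.526, -0.006])]
```

Call:
move_arm(
  commands="0 0 -0.001 0 0 0 0.6;0 0 -0.002 0 0 0 0.6;0 0 -0.002 0 0 0 0.6;0 0 0 0 0 0 0.6",
)

```text
t: 9.45
tcp_pos: [0.5283, 0.0014, 0.1142]
tool_rot: [-0.001, -0.087, 0.996, 0.0]
ft_force: [-2.6, 0.7, -2.0]
opening: 0.0679
grip_force: 30.0
```

It's aligned at about 253°, and the 2 N downward force is about the lid's weight, so the lid is free. I'll lift it.

Call:
move_arm(
  commands="0 0 -0.005 0 0 0 0.6;0 0 -0.008 0 0 0 0.6;0 0 -0.01 0 0 0 0.6;0 0 -0.01 0 0 0 0.6;0 0 -0.012 0 0 0 0.6;0 0 -0.015 0 0 0 0.6;0 0 -0.01 0 0 0 0.6;0 0 -0.005 0 0 0 0.6;0 0 0 0 0 0 0.6",
)

```text
t: 10.35
tcp_pos: [0.5293, 0.0014, 0.1902]
tool_rot: [0.001, -0.087, 0.996, -0.0]
ft_force: [-0.8, -0.4, -1.9]
opening: 0.0682
grip_force: 30.0
```

```bash
python3 -c "
from h import *
go(.623,-.2805,.185)
c=eyes.camera('scene')
u,v=proj(c,[.528,0,.15]).astype(int)
cv2.imwrite('pics/a2.png',cv2.resize(c['image'][v-50:v+50,u-60:u+60,::-1],(720,600),interpolation=cv2.INTER_CUBIC))"
```

```text
t 10.35 tcp [0.5293 0.0014 0.1902] yaw -170.0 down [ 1.8e-03 -1.0e-04 -1.0e+00] q [-0.019  0.279  1.737 -0.     1.124 -1.764] F [-0.8 -0.4 -1.9] T [ 0.12 -0.15  0.04] open 0.0682 grip 30.0
shift tool [-0.0434 -0.2939  0.0054] tilt fix [-0.0004  0.0018 -0.    ]
```

View pics/a2.png

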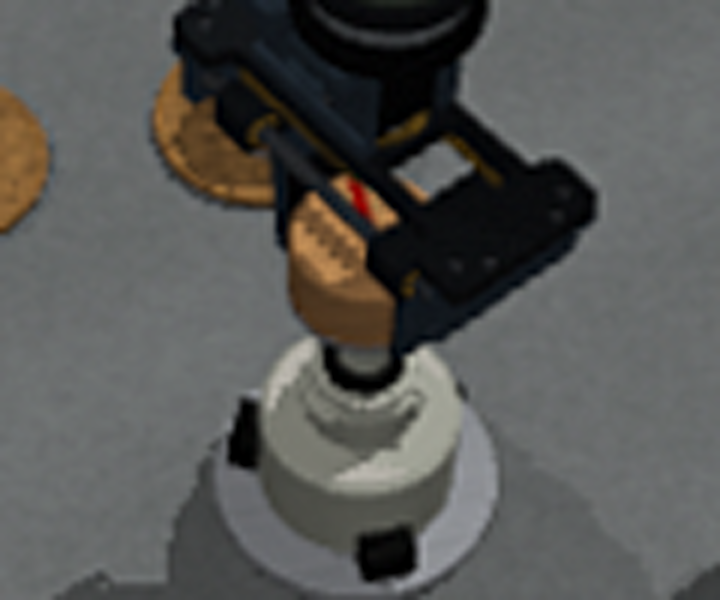

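The lid is gripped level, around (345,265), and clear of the neck. I'll carry it to the mat.

Call:
move_arm(
  commands="-0.0015 -0.01 0 0 0 0 0.6;-0.003 -0.02 0 0 0 0 0.6;-0.005 -0.034 0 0 0 0 0.6;-0.006 -0.04 0 0 0 0 0.6;-0.006 -0.04 0 0 0 0 0.6;-0.006 -0.04 0 0 0 0 0.6;-0.006 -0.04 0 0 0 0 0.6;-0.005 -0.036 0 0 0 0 0.6;-0.003 -0.022 0 0 0 0 0.6;-0.0015 -0.012 0 0 0 0 0.6",
)

```text
t: 11.4
tcp_pos: [0.622, -0.2834, 0.1878]
tool_rot: [-0.001, -0.086, 0.996, 0.0]
ft_force: [0.1, -0.1, -2.2]
opening: 0.0678
grip_force: 30.0
```

Call:
move_arm(
  commands="0 0 0.01 0 0 0 0.6;0 0 0.02 0 0 0 0.6;0 0 0.03 0 0 0 0.6;0 0 0.03 0 0 0 0.6;0 0 0.03 0 0 0 0.6;0 0 0.015 0 0 0 0.6;0 0 0.005 0 0 0 0.6;0 0 0 0 0 0 0.6;0 0 0 0 0 0 0.6",
)

```text
t: 12.3
tcp_pos: [0.6232, -0.2808, 0.0509]
tool_rot: [0.001, -0.087, 0.996, -0.001]
ft_force: [-0.2, 0.2, -1.9]
opening: 0.0678
grip_force: 30.0
```

```bash
python3 -c "
from h import *
go(.623,-.2805,.028)
c=eyes.camera('scene')
u,v=proj(c,[.62,-.28,.03]).astype(int)
cv2.imwrite('pics/a3.png',cv2.resize(c['image'][v-50:v+50,u-60:u+60,::-1],(720,600),interpolation=cv2.INTER_CUBIC))"
```

```text
t 12.3 tcp [ 0.6232 -0.2808  0.0509] yaw -170.0 down [ 0.0025 -0.0012 -1.    ] q [-0.44   0.63   1.525 -0.     0.984 -2.186] F [-0.2  0.2 -1.9] T [ 0.08 -0.11  0.03] open 0.0678 grip 30.0
shift tool [0.0002 0.0004 0.0229] tilt fix [-0.0016  0.0023 -0.    ]
```

View pics/a3.png

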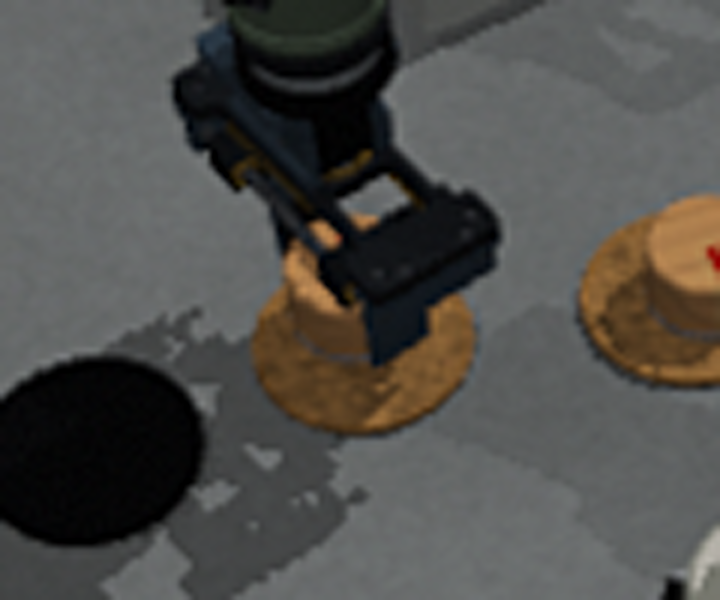

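The lid is above the middle of the cork mat, which is at about (363,350). I'll lower it to just short of contact, then creep down.

Call:
move_arm(
  commands="0 0 0.008 0 0 0 0.6;0 0 0.006 0 0 0 0.6;0 0 0.004 0 0 0 0.6;0 0 0.002 0 0 0 0.6;0 0 0.001 0 0 0 0.6;0 0 0 0 0 0 0.6",
)

```text
t: 12.95
tcp_pos: [0.6222, -0.2807, 0.0283]
tool_rot: [-0.0, -0.087, 0.996, -0.0]
ft_force: [-0.2, -0.4, -1.9]
opening: 0.0681
grip_force: 30.0
```

Call:
move_arm(
  commands="0 0 0.0005 0 0 0 0.6;0 0 0.0005 0 0 0 0.6;0 0 0.0005 0 0 0 0.6;0 0 0 0 0 0 0.6",
)

```text
t: 13.35
tcp_pos: [0.6225, -0.2808, 0.028]
tool_rot: [0.0, -0.087, 0.996, -0.0]
ft_force: [-1.3, 0.8, 5.4]
opening: 0.0678
grip_force: 30.0
```

The force rose to 5 N upward, so the lid is on the mat. I'll release, wait, and rise.

Call:
move_arm(
  commands="0 0 0 0 0 0 0.78;0 0 0 0 0 0 0.82;0 0 0 0 0 0 0.9;0 0 0 0 0 0 0.97;0 0 0 0 0 0 0.97;0 0 0 0 0 0 0.97",
)

```text
t: 13.95
tcp_pos: [0.6222, -0.2807, 0.0267]
tool_rot: [-0.0, -0.087, 0.996, -0.0]
ft_force: [0.8, 0.8, -0.2]
opening: 0.0882
grip_force: 0.0
```

Call:
move_arm(
  commands="0 0 -0.005 0 0 0 0.97;0 0 -0.01 0 0 0 0.97;0 0 -0.02 0 0 0 0.97;0 0 -0.03 0 0 0 0.97;0 0 -0.04 0 0 0 0.97;0 0 -0.04 0 0 0 0.97;0 0 -0.03 0 0 0 0.97;0 0 -0.02 0 0 0 0.97;0 0 0 0 0 0 0.97;0 0 0 0 0 0 0.97",
)

```text
t: 14.95
tcp_pos: [0.622, -0.2805, 0.222]
tool_rot: [0.0, -0.087, 0.996, -0.0]
ft_force: [-0.5, -1.0, -0.5]
opening: 0.088
grip_force: 0.0
```

```bash
python3 -c "
from h import *
go(.623,-.2805,.028)
c=eyes.camera('scene')
cv2.imwrite('pics/a4.png',cv2.resize(c['image'][:,:,::-1],(800,600),interpolation=cv2.INTER_CUBIC))"
```

```text
t 14.95 tcp [ 0.622  -0.2805  0.222 ] yaw -170.0 down [ 3.e-04 -2.e-04 -1.e+00] q [-0.441  0.498  1.308 -0.     1.335 -2.186] F [-0.5 -1.  -0.5] T [ 0.13 -0.13  0.02] open 0.088 grip 0.0
shift tool [-1.00e-03 -1.00e-04  1.94e-01] tilt fix [-0.0003  0.0003 -0.    ]
```

View pics/a4.png

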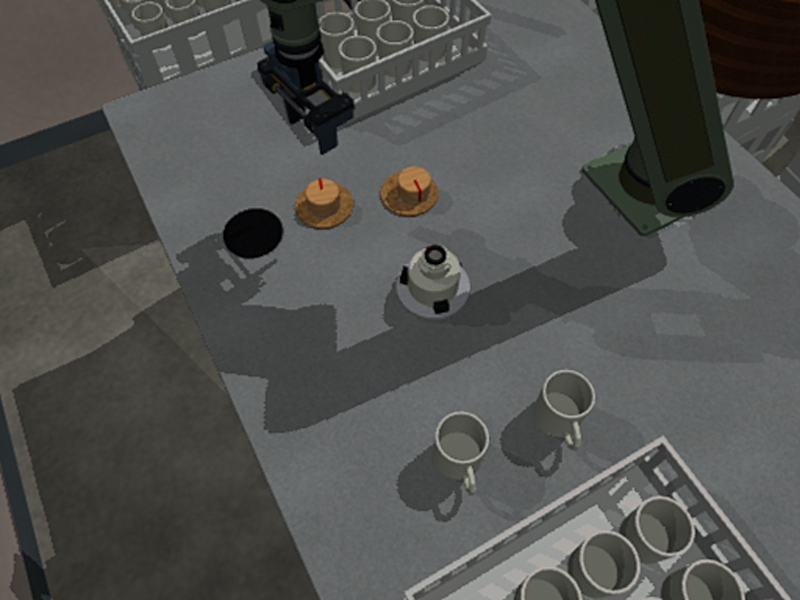

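The lid is upright in the middle of the empty mat, at (322,197). The mugs and the other lid stand where they were, and the gripper is clear.

```bash
python3 -c "
from h import *
print(job.hand_in())"
```

```text
the job is handed in; nothing more can be done
None
```

I unscrewed the lid, lifted it off, set it upright on the empty cork mat and let go, with the mugs and other lid left where they stood; I handed the job in at about 15 s on the robot's clock, and no verdict was shown.

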